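# Set the fastener dispenser to bolts and release one

## Robot

A 6-joint arm with a two-finger parallel gripper is mounted at the origin on a cart in front of the work surface, level with it; the furniture and walls round the work are solid. World frame = base frame: x ahead of the robot, y to its left, z up, the work surface at z = 0. Lengths are in m, angles in rad, forces in N, time in s.
With the tool pointing down it reaches from about 0.375 to 0.975 m from the base axis. Payload 3.8 kg.
Tool frame: the origin (TCP) lies at the very end of the fingers, on their centre line; the grasp point (between the pads) lies 19 mm behind it; z points along the fingers, y is the line along which they close (so a half turn about z gives the same grasp; the last joint's range is limited). The gripper opens to 85 mm and grips with 20 to 120 N. Pads are 22 mm wide; open, the fingers measure 114 mm over their backs; the gripper's body (76 mm by 85 mm) begins 54 mm behind the grasp point. The pads swing forward as they close: fully open they stand 13 mm farther back than shut.
Start: joints at [-1.137, 0.264, 1.604, -0, 1.274, -0.037], TCP at [0.306, -0.602, 0.231] pointing down, gripper open.
Joint ranges: [-2.63, 2.63], [-0.94, 2.18], [0.31, 2.57], [-1.31, 4.45], [0, 2.66], [-2.55, 2.55]. Speed limits (rad/s): [2.57, 2.57, 3.14, 3.14, 3.14, 3.14].

## Interface

Orientations are given as [roll, pitch, yaw] about the fixed x, y, z axes, in that order (R = Rz(yaw) Ry(pitch) Rx(roll)).
In Python, from bench import telemetry, vision, env gives the robot as it stands.
- The arm moves only by the tool arm_command, never from a script. Its argument "commands" is a list of rows, each an object with "twist": the turn, a rotation vector about the tool's x, y, z in units of 60 degrees (1.0 is 60 degrees), a list of three; "dp": the shift along the tool's x, y, z in units of 200 mm (1.0 is 200 mm), a list of three; "gripper": the gripper's target within -1 to 1 (shut at 1, half-way at 0, fully open at -1). A call has 1 to 12 rows; each row shifts and turns the commanded pose from where the row before left it, along the tool's axes as they then stand; what a row does not reach is not made up. A row lasts 1/10 s, in which the tool goes at most 50 mm and 8.59 degrees, less where a joint would pass 70% of its speed; a pose out of reach is approached as far as the arm can. A call with a number of a shift or a turn outside -1 to 1 is refused whole. A call with a gripper value outside its range is refused whole. The fingers move at their own pace and stop on an object; the grip force is fixed at half the most. Time passes only in rows, so rows that do not move let the fingers close. It gives the time, the measured TCP pose, the force, the opening and the grip force at its end, in the units of the state.
- telemetry.state(): the state, without advancing time (a new reading comes with each control period).
- vision.get_image(name): name is "scene" or "top"; returns a dict with "color" (384x512x3 uint8, red, green, blue), "mtx" (3x3 intrinsics, pixels), "dist" ([k1, k2, p1, p2, k3] as OpenCV has them; the pictures are not rectified), "rvec" (rotation vector, rad) and "tvec" (3), from world to camera coordinates, as OpenCV has them. Camera axes: x right, y down, z forward; pixel columns grow to the right and rows downward; lengths in m; the calibration is good to about 2 mm. A picture is of the moment at which its call begins. There is no depth.
- env.job_done(): hands the job in; it is judged then, once.
The state is a dict: "time_s": time; "joint_pos": joint angles; "joint_vel": joint speeds; "effort": joint torques, N m; "eef_pos": TCP position; "orientation": TCP orientation; "wrist_force": force on the tool from outside, world axes, zero at the start; "ft_torque": the same for the moment, N m; "width": finger opening in m; "grasp_force": force on a finger pad.
Only numpy, scipy, OpenCV 4.12 (cv2) and the standard library are available. Lean on these libraries where they do the work, as an engineer would, in place of code of your own. Each camera call takes 0.05 s, during which the arm holds its last target. There are 200 camera calls.

## Task

Set the round fastener dispenser to bolts: with closed fingertips push the upright tab of its turning disc, gently and without gripping it, until it clicks into place at the label plate that carries the little bolt. Then, and not before, press the round button in the middle of the disc fully down and let it come up again. Grip and lift nothing, and leave the things standing around where they are.

Things in the scene. Friction and masses are not known exactly. Their poses are not given: they have to be found in the camera images.
- dispenser: fixed grey round drum, 244 mm across, 40 mm high, small spout on its -x side. Origin: centre of the underside, on the axis of the turning disc; z up. On top, 100 mm from the axis, four stations at -67.5, -22.5, 22.5, 67.5 degrees about z from its x axis (counterclockwise from above positive). Selector starts at -22.5, which has no label; the other three have the labels, in varying order
- selector (a joint): angle of the turning disc (112 mm across, top 53 mm above worktop), rad, counterclockwise from above positive, 0 at the unlabelled start station; range -0.90 to 1.69. Sprung click stops (stations) at -0.785, 0, 0.785, 1.571 draw it in from within about 0.3 rad and hold it; moving it between stops takes about 4 N at the tab when done slowly, with drag when fast
- push_tab: upright steel plate fixed on the disc, 34 mm long radially (48 to 82 mm from the axis), 8 mm thick, from 46 to 92 mm above the worktop; foot flange 20 mm wide up to 57 mm height, 48 to 62 mm from the axis. Origin: centre of its underside, 65 mm from the axis; x points outward, y the way it moves when the selector angle grows
- tab_aim (a point): point straight outward from the tab on the label circle, 100 mm from the axis, 46 mm above the worktop; it turns with the disc and lies over the centre of the label that the selector is set to
- label_bolt: round aluminium label plate, 36 mm across, 3 mm thick, fixed on the drum's top, with a small dark hex bolt lying on it as sample, 34 mm long (head 16 mm); its highest point is 61 mm above the worktop. Origin: centre of the plate's underside, 40 mm above the worktop
- label_nut: the same plate with a hex nut as sample (23 mm across flats, 8 mm thick), top 51 mm above the worktop. Origin as label_bolt
- label_washer: the same plate with a flat round washer as sample (30 mm across), top 46 mm above the worktop. Origin as label_bolt
- release (a joint): travel of the grey round push button on the axis of the disc, in m: 0 up, 0.006 fully down (5 N), springs back
- release_top (a point): centre of the push button's top face (button 32 mm across), in the middle of the turning disc, 75 mm above the worktop; it stands 10 mm out of a dark collar 48 mm across and does not turn with the disc
- solder_reel: loose reel of solder, 54 mm across, 41 mm high, origin at the underside; a bystander
- glue_jar: loose jar with a black cap, 57 mm across, 91 mm high, origin at the underside; a bystander
- tape_roll: loose roll of black tape lying flat, 64 mm across, 20 mm high, origin at the underside; a bystander

How it is judged:
By the outcome, as a careful person would: the job done as asked, in the order asked, and still so for the second after the job is handed in, with the robot touching nothing.
It also fails if it takes over 70 s, if anything falls off the work surface, if the arm or the gripper's body presses on something with over 40 N, if the wrist force passes 120 N, or if a joint passes its speed limit or range.

## Working session

There is one attempt and no reset: what is moved stays moved. The work goes in short steps, Python scripts to look and compute and a tool call to move; the robot and the scene stay as the last step left them, time stands still between calls to the robot, and variables do not carry over. Pictures are saved under pics/ and viewed, at most 10 in all, crops included, and the job is handed in when it is done.

Besides the shell and the picture viewer there is one more tool, called after ">>>" as name(argument=value, ...) on one line, values as JSON. arm_command: Moves the arm, as the interface text tells. Its arguments: {"type":"object","properties":{"commands":{"type":"array"}},"required":["commands"]}

```bash
mkdir -p pics; cat > h.py <<'E'
import numpy as np, cv2
from bench import telemetry, vision, env
def shot(n,f):
    d=vision.get_image(n); cv2.imwrite(f,d["color"][:,:,::-1]); np.savez(f+".npz",**{k:np.array(d[k]) for k in d}); return d
def px2w(d,uv,z):
    n=cv2.undistortPoints(np.array([[uv]],float),d["mtx"],d["dist"])[0,0]
    R=cv2.Rodrigues(d["rvec"])[0]; t=np.array(d["tvec"]).ravel()
    c=-R.T@t; r=R.T@np.array([n[0],n[1],1]); return c+r*(z-c[2])/r[2]
def w2px(d,P): return cv2.projectPoints(np.array(P,float).reshape(-1,1,3),d["rvec"],d["tvec"],d["mtx"],d["dist"])[0].reshape(-1,2)
E
python3 - <<'E'
from h import *
a=shot("top","pics/t0.png");b=shot("scene","pics/s0.png")
for d in(a,b):
  R=cv2.Rodrigues(d["rvec"])[0];print((-R.T@np.array(d["tvec"]).ravel()).round(3))
im=np.hstack([a["color"],b["color"]])[:,:,::-1]
cv2.imwrite("pics/both.png",cv2.resize(a["color"][:,:,::-1],(800,600),interpolation=2))
print(telemetry.state())
E
```

```text
[ 0.403 -0.117  1.144]
[-0.117 -0.638  0.477]
{'time_s': 0.1, 'joint_pos': array([-1.13687750e+00,  2.64708093e-01,  1.60525399e+00, -1.80582576e-05,
        1.27371056e+00, -3.69059751e-02]), 'joint_vel': array([ 1.75993124e-03, -3.88507625e-05, -3.50055399e-03, -1.29672158e-03,
        7.49815072e-04,  4.36163495e-04]), 'effort': array([ 4.67819937e-04, -5.16704786e+01, -3.68589306e+01, -1.99944577e-05,
        6.27874484e-03, -4.71075782e-05]), 'eef_pos': array([ 0.30590122, -0.60095156,  0.23005719]), 'orientation': array([-3.13951345e+00, -5.95020894e-05,  4.70830041e-01]), 'wrist_force': array([-0.55765604, -0.00622542, -0.02911559]), 'ft_torque': array([ 0.02585481,  0.05280395, -0.01989683]), 'grasp_force': 0.0, 'width': 0.08545037209743327}
```

View pics/both.png

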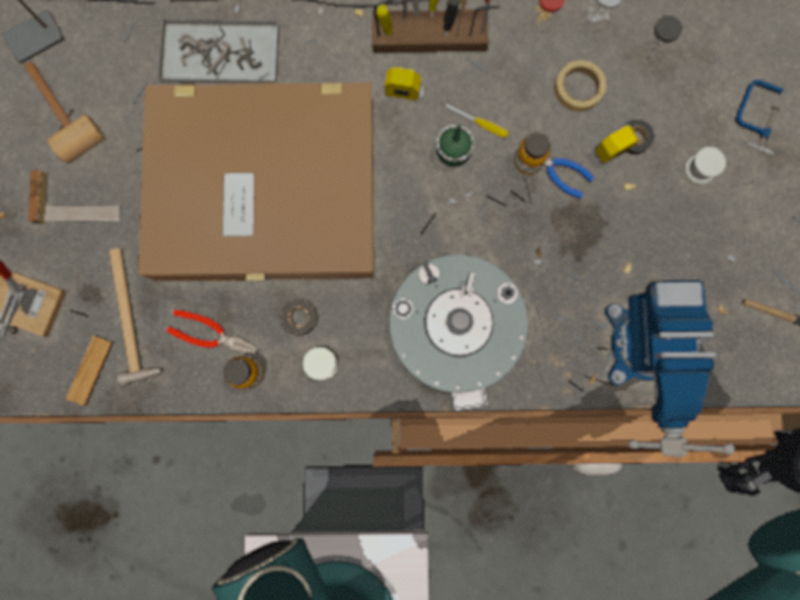

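View pics/s0.png

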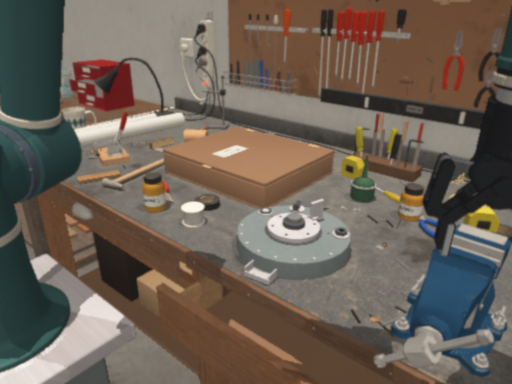

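```bash
python3 - <<'E'
from h import *
im=cv2.imread("pics/t0.png")[150:270,240:350]
cv2.imwrite("pics/c0.png",cv2.resize(im,None,fx=5,fy=5,interpolation=2))
E
```

```text
(no output)
```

View pics/c0.png

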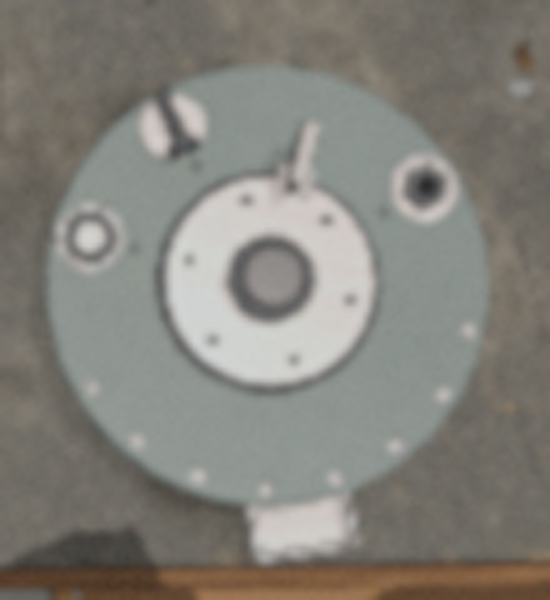

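```bash
python3 - <<'E'
from h import *
d=dict(np.load("pics/t0.png.npz"))
f=lambda u,v,z:px2w(d,((u+.5)/5-.5+240,(v+.5)/5-.5+150),z)
c=f(271,277,.075);print("c",c.round(4), f(268,286,.04).round(4))
for n,u,v,z in(("nut",425,187,.043),("bolt",173,125,.043),("washer",90,237,.043),("tab base",290,190,.055),("tabtop in",301,172,.092),("tab out",313,124,.092)):
  p=f(u,v,z);q=p-c;print(n,p.round(4),np.hypot(*q[:2]).round(4),np.degrees(np.arctan2(q[1],q[0])).round(1))
E
```

```text
c [ 0.5148 -0.2177  0.075 ] [ 0.5135 -0.2193  0.04  ]
nut [ 0.5666 -0.3063  0.043 ] 0.1026 -59.7
bolt [ 0.6028 -0.1689  0.043 ] 0.1007 29.0
washer [ 0.5414 -0.1224  0.043 ] 0.0989 74.4
tab base [ 0.5641 -0.231   0.055 ] 0.0511 -15.1
tabtop in [ 0.5681 -0.2332  0.092 ] 0.0555 -16.2
tab out [ 0.5935 -0.2401  0.092 ] 0.0819 -15.9
```

>>> arm_command(commands=[{"twist": [0, 0, 0], "dp": [0, 0, -0.2], "gripper": 1}, {"twist": [0, 0, 0], "dp": [0, 0, -0.2], "gripper": 1}, {"twist": [0, 0, 0], "dp": [0.19, -0.085, 0], "gripper": 1}, {"twist": [0, 0, 0], "dp": [0.19, -0.085, 0], "gripper": 1}, {"twist": [0, 0, 0], "dp": [0.19, -0.085, 0], "gripper": 1}, {"twist": [0, 0, 0], "dp": [0.19, -0.085, 0], "gripper": 1}, {"twist": [0, 0, 0], "dp": [0.19, -0.085, 0], "gripper": 1}, {"twist": [0, 0, 0], "dp": [0.19, -0.085, 0], "gripper": 1}, {"twist": [0, 0, 0], "dp": [0.19, -0.085, 0], "gripper": 1}, {"twist": [0, 0, 0], "dp": [0.19, -0.085, 0], "gripper": 1}, {"twist": [0, 0, 0], "dp": [0.19, -0.085, 0], "gripper": 1}, {"twist": [0, 0, 0], "dp": [0.19, -0.085, 0], "gripper": 1}])

```text
time_s: 1.3
eef_pos: [0.5683, -0.2761, 0.3107]
orientation: [-3.141, 0.001, 0.471]
wrist_force: [0.1, -0.7, 0.0]
width: -0.0003
grasp_force: 0.0
```

>>> arm_command(commands=[{"twist": [0, 0, 0.118], "dp": [0, 0, 0.17], "gripper": 1}, {"twist": [0, 0, 0.118], "dp": [0, 0, 0.17], "gripper": 1}, {"twist": [0, 0, 0.118], "dp": [0, 0, 0.17], "gripper": 1}, {"twist": [0, 0, 0.118], "dp": [0, 0, 0.17], "gripper": 1}, {"twist": [0, 0, 0.118], "dp": [0, 0, 0.17], "gripper": 1}, {"twist": [0, 0, 0.118], "dp": [0, 0, 0.17], "gripper": 1}, {"twist": [0, 0, 0], "dp": [0, 0, 0], "gripper": 1}])

```text
time_s: 2.0
eef_pos: [0.563, -0.2751, 0.1006]
orientation: [-3.139, 0.012, -0.271]
wrist_force: [-0.5, -0.5, 0.2]
width: -0.0
grasp_force: 0.0
```

```bash
python3 - <<'E'
from h import *
a=shot("top","pics/t1.png")["color"][140:270,230:360,::-1];b=shot("scene","pics/s1.png")["color"][170:300,220:370,::-1]
a=cv2.resize(a,(390,390),interpolation=2);b=cv2.resize(b,(450*390//450,338),interpolation=2)
b=np.vstack([b,np.zeros((52,390,3),np.uint8)])
cv2.imwrite("pics/c1.png",np.hstack([a,b]))
E
```

```text
(no output)
```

View pics/c1.png

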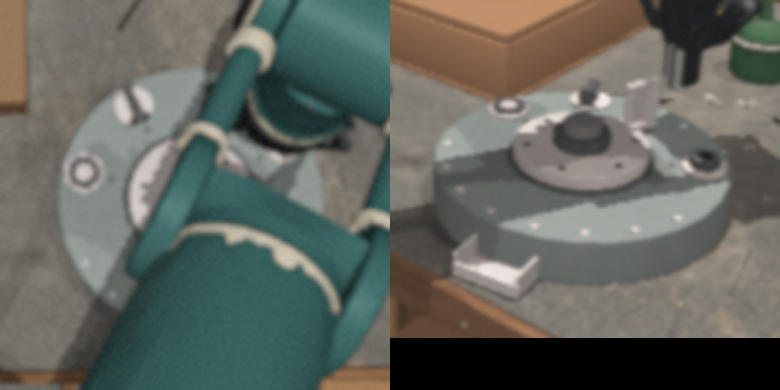

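>>> arm_command(commands=[{"twist": [0, 0, 0], "dp": [0.02, 0, 0.06], "gripper": 1}, {"twist": [0, 0, 0], "dp": [0.02, 0, 0.06], "gripper": 1}, {"twist": [0, 0, 0], "dp": [0, 0, 0.04], "gripper": 1}, {"twist": [0, 0, 0], "dp": [0, -0.03, 0], "gripper": 1}, {"twist": [0, 0, 0], "dp": [0, -0.03, 0], "gripper": 1}, {"twist": [0, 0, 0], "dp": [0, 0, 0], "gripper": 1}])

```text
time_s: 2.7
eef_pos: [0.5791, -0.2674, 0.0756]
orientation: [-3.141, -0.0, -0.27]
wrist_force: [0.1, 0.1, 1.2]
width: -0.0002
grasp_force: 0.0
```

>>> arm_command(commands=[{"twist": [0, 0, 0], "dp": [-0.01, 0, 0.03], "gripper": 1}, {"twist": [0, 0, 0], "dp": [-0.01, -0.01, 0], "gripper": 1}, {"twist": [0, 0, 0], "dp": [0, -0.015, 0], "gripper": 1}, {"twist": [0, 0, 0], "dp": [0, -0.015, 0], "gripper": 1}, {"twist": [0, 0, 0], "dp": [0, 0, 0], "gripper": 1}])

```text
time_s: 3.2
eef_pos: [0.5771, -0.2591, 0.0694]
orientation: [-3.142, -0.0, -0.27]
wrist_force: [0.9, 0.5, -0.4]
width: -0.0002
grasp_force: 0.0
```

>>> arm_command(commands=[{"twist": [0, 0, 0], "dp": [0, -0.01, 0], "gripper": 1}, {"twist": [0, 0, -0.037], "dp": [0.004, -0.014, 0], "gripper": 1}, {"twist": [0, 0, -0.037], "dp": [0.004, -0.014, 0], "gripper": 1}, {"twist": [0, 0, -0.037], "dp": [0.004, -0.014, 0], "gripper": 1}, {"twist": [0, 0, -0.037], "dp": [0.004, -0.014, 0], "gripper": 1}, {"twist": [0, 0, -0.037], "dp": [0.004, -0.014, 0], "gripper": 1}])

```text
time_s: 3.8
eef_pos: [0.5839, -0.2454, 0.0694]
orientation: [3.14, 0.0, -0.075]
wrist_force: [-2.6, -3.1, -1.2]
width: -0.0002
grasp_force: 1.6
```

```bash
cat >> h.py <<'E'
C=np.array([.5145,-.218])
def rel():
    s=telemetry.state();q=s["eef_pos"][:2]-C;y=s["orientation"][2];r=np.array([np.cos(y),np.sin(y)])
    print("t",s["time_s"],"yaw",np.degrees(y).round(1),"rad",(q@r).round(4),"tang",(q@[-r[1],r[0]]).round(4),"F",s["wrist_force"].round(1),"z",s["eef_pos"][2].round(4))
E
python3 - <<'E'
from h import *
rel()
E
```

```text
t 3.8 yaw -4.3 rad 0.0712 tang -0.0221 F [-2.6 -3.1 -1.2] z 0.0694
```

>>> arm_command(commands=[{"twist": [0, 0, -0.037], "dp": [0.004, -0.014, 0], "gripper": 1}, {"twist": [0, 0, -0.037], "dp": [0.004, -0.014, 0], "gripper": 1}, {"twist": [0, 0, -0.037], "dp": [0.004, -0.014, 0], "gripper": 1}, {"twist": [0, 0, -0.037], "dp": [0.004, -0.014, 0], "gripper": 1}, {"twist": [0, 0, -0.037], "dp": [0.004, -0.014, 0], "gripper": 1}, {"twist": [0, 0, -0.037], "dp": [0.004, -0.014, 0], "gripper": 1}, {"twist": [0, 0, -0.037], "dp": [0.004, -0.014, 0], "gripper": 1}, {"twist": [0, 0, -0.037], "dp": [0.004, -0.014, 0], "gripper": 1}])

```text
time_s: 4.6
eef_pos: [0.5892, -0.2221, 0.0694]
orientation: [3.141, -0.0, 0.234]
wrist_force: [-0.2, -0.7, -0.2]
width: -0.0
grasp_force: 0.0
```

```bash
python3 - <<'E'
from h import *
rel()
a=shot("top","pics/t2.png")["color"][140:270,230:360,::-1];b=shot("scene","pics/s2.png")["color"][170:300,220:370,::-1]
a=cv2.resize(a,(390,390),interpolation=2);b=cv2.resize(b,(390,338),interpolation=2)
b=np.vstack([b,np.zeros((52,390,3),np.uint8)])
cv2.imwrite("pics/c2.png",np.hstack([a,b]))
E
```

```text
t 4.6 yaw 13.4 rad 0.0717 tang -0.0213 F [-0.2 -0.7 -0.2] z 0.0694
```

View pics/c2.png

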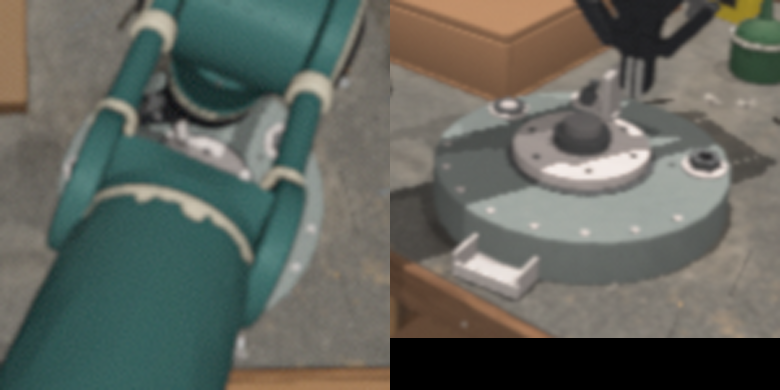

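```bash
python3 - <<'E'
from h import *
d=dict(np.load("pics/s2.png.npz"));im=d["color"][:,:,::-1].copy()
im=im[170:260,250:340];k=8;im=cv2.resize(im,None,fx=k,fy=k,interpolation=2)[:600]
for a,col in((29.4,(0,0,255)),(19.4,(0,255,0))):
  t=np.radians(a);u=np.array([np.cos(t),np.sin(t)])
  P=[[*(C+r*u),z] for r,z in((.048,.092),(.082,.092),(.082,.046),(.062,.057))]
  q=((w2px(d,P)-[250,170]+.5)*k-.5).astype(int);cv2.polylines(im,[q.reshape(-1,1,2)],False,col,1)
cv2.imwrite("pics/c3.png",im)
E
```

```text
(no output)
```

View pics/c3.png

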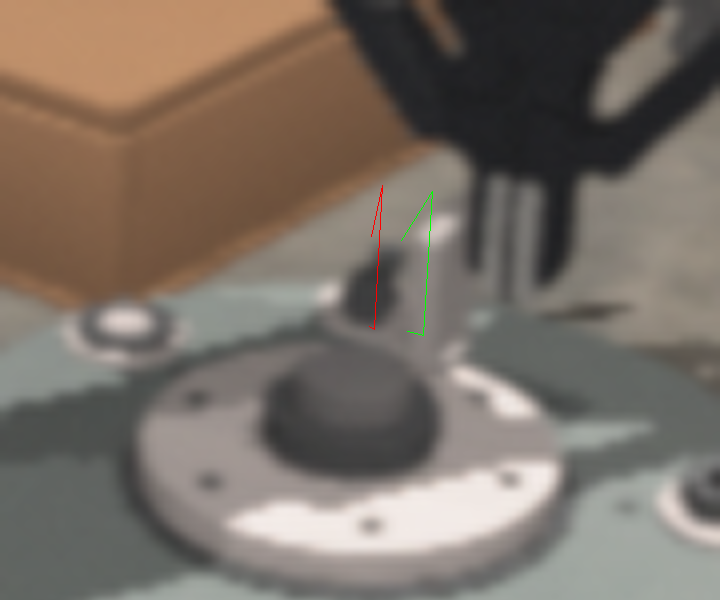

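```bash
python3 - <<'E'
from h import *
d=dict(np.load("pics/s2.png.npz"));im=d["color"][:,:,::-1].copy()
k=7;O=np.array([250,170])
def mk(f,angs):
  d=dict(np.load(f));im=cv2.resize(d["color"][170:255,250:307+0 if 0 else 350,::-1],None,fx=4,fy=4,interpolation=2)
  def pl(P,col):
    q=((w2px(d,P)-O+.5)*4-.5).round().astype(int);cv2.polylines(im,[q.reshape(-1,1,2)],False,col,1)
  th=np.linspace(0,2*np.pi,40)
  pl([[C[0]+.016*np.cos(t),C[1]+.016*np.sin(t),.075] for t in th],(255,255,0))
  pl([[C[0]+.056*np.cos(t),C[1]+.056*np.sin(t),.053] for t in th],(255,0,255))
  for a in angs:
    t=np.radians(a);u=np.array([np.cos(t),np.sin(t)])
    pl([[*(C+r*u),z] for r,z in((.048,.057),(.048,.092),(.082,.092),(.082,.046))],(0,0,255))
  return im
A=mk("pics/s0.png.npz",[-15.6]);B=mk("pics/s2.png.npz",[29.4,15])
cv2.imwrite("pics/c4.png",np.hstack([A,B])[:, :800])
E
```

```text
(no output)
```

View pics/c4.png

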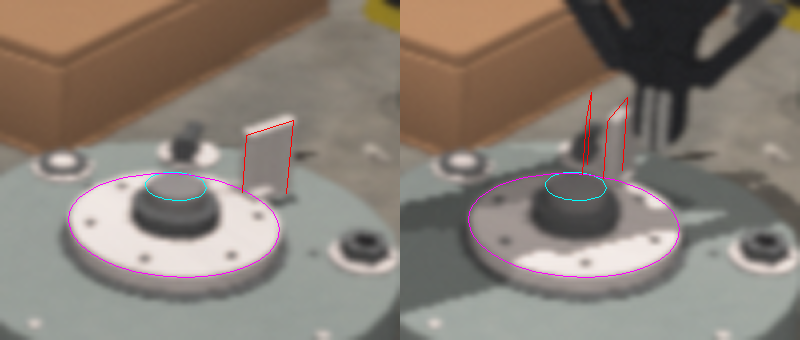

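>>> arm_command(commands=[{"twist": [0, 0, -0.037], "dp": [0.004, -0.014, 0], "gripper": 1}, {"twist": [0, 0, -0.037], "dp": [0.004, -0.014, 0], "gripper": 1}, {"twist": [0, 0, -0.025], "dp": [0.003, -0.009, 0], "gripper": 1}, {"twist": [0, 0, 0], "dp": [0, 0, 0], "gripper": 1}, {"twist": [0, 0, 0], "dp": [0, 0, 0], "gripper": 1}])

```text
time_s: 5.2
eef_pos: [0.5893, -0.2143, 0.0693]
orientation: [3.141, -0.0, 0.336]
wrist_force: [0.3, -0.1, 0.5]
width: 0.0002
grasp_force: 0.0
```

```bash
cat >> h.py <<'E'
def scn(f,o,angs):
  d=shot("scene",f);O=np.array([250,170]);im=cv2.resize(d["color"][170:270,250:350,::-1],None,fx=4,fy=4,interpolation=2);raw=im.copy()
  for a in angs:
    t=np.radians(a);u=np.array([np.cos(t),np.sin(t)])
    P=[[*(C+r*u),z] for r,z in((.048,.057),(.048,.092),(.082,.092),(.082,.046))]
    cv2.polylines(im,[((w2px(d,P)-O+.5)*4-.5).round().astype(int).reshape(-1,1,2)],False,(0,0,255),1)
  cv2.imwrite(o,np.hstack([raw,im]))
E
python3 - <<'E'
from h import *
rel();scn("pics/s3.png","pics/c5.png",[29.4])
E
```

```text
t 5.2 yaw 19.2 rad 0.0719 tang -0.0212 F [ 0.3 -0.1  0.5] z 0.0693
```

View pics/c5.png

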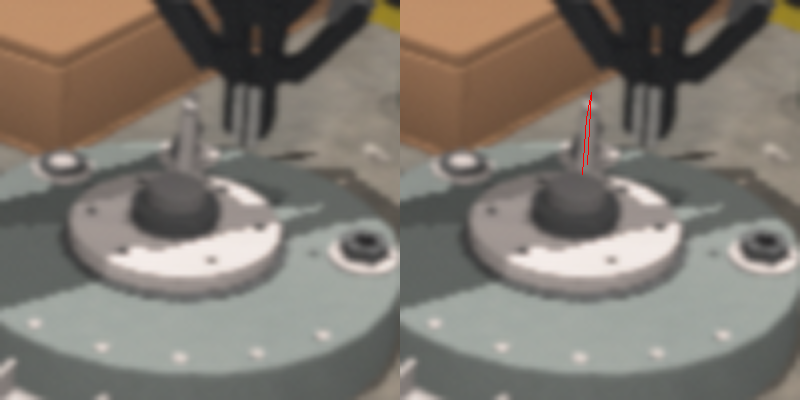

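>>> arm_command(commands=[{"twist": [0, 0, 0], "dp": [0, 0.02, -0.1], "gripper": 1}, {"twist": [0, 0, 0], "dp": [0, 0, -0.15], "gripper": 1}, {"twist": [0, 0, 0], "dp": [0, 0, -0.05], "gripper": 1}, {"twist": [0, 0, 0], "dp": [-0.12, 0, 0], "gripper": 1}, {"twist": [0, 0, 0], "dp": [-0.12, -0.06, 0], "gripper": 1}, {"twist": [0, 0, 0], "dp": [-0.12, -0.065, 0], "gripper": 1}, {"twist": [0, 0, 0], "dp": [0, 0, 0], "gripper": 1}, {"twist": [0, 0, 0], "dp": [0, 0, 0], "gripper": 1}])

```text
time_s: 6.05
eef_pos: [0.5141, -0.2182, 0.1291]
orientation: [3.141, -0.0, 0.336]
wrist_force: [-0.5, -0.6, 0.7]
width: 0.0001
grasp_force: 0.0
```

```bash
python3 - <<'E'
from h import *
rel();scn("pics/s4.png","pics/c6.png",[29.4])
E
```

```text
t 6.05 yaw 19.3 rad -0.0004 tang -0.0001 F [-0.5 -0.6  0.7] z 0.1291
```

View pics/c6.png

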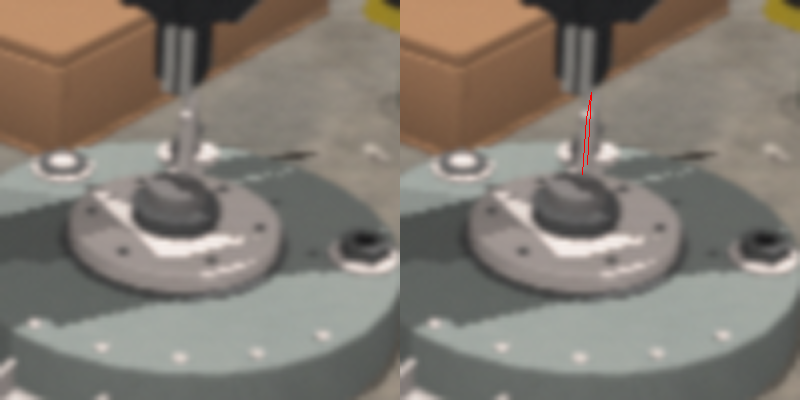

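>>> arm_command(commands=[{"twist": [0, 0, 0], "dp": [0, 0, 0.12], "gripper": 1}, {"twist": [0, 0, 0], "dp": [0, 0, 0.12], "gripper": 1}, {"twist": [0, 0, 0], "dp": [0, 0, 0.02], "gripper": 1}, {"twist": [0, 0, 0], "dp": [0, 0, 0.01], "gripper": 1}, {"twist": [0, 0, 0], "dp": [0, 0, 0.01], "gripper": 1}, {"twist": [0, 0, 0], "dp": [0, 0, 0.01], "gripper": 1}, {"twist": [0, 0, 0], "dp": [0, 0, 0], "gripper": 1}])

```text
time_s: 6.8
eef_pos: [0.5155, -0.2186, 0.0724]
orientation: [3.14, -0.002, 0.337]
wrist_force: [0.9, 1.4, 3.5]
width: 0.0003
grasp_force: 1.4
```

>>> arm_command(commands=[{"twist": [0, 0, 0], "dp": [0, 0, 0.01], "gripper": 1}, {"twist": [0, 0, 0], "dp": [0, 0, 0.008], "gripper": 1}, {"twist": [0, 0, 0], "dp": [0, 0, 0], "gripper": 1}, {"twist": [0, 0, 0], "dp": [0, 0, 0], "gripper": 1}])

```text
time_s: 7.2
eef_pos: [0.5156, -0.2186, 0.069]
orientation: [3.14, -0.002, 0.337]
wrist_force: [-0.9, 1.6, 7.1]
width: 0.0002
grasp_force: 3.6
```

>>> arm_command(commands=[{"twist": [0, 0, 0], "dp": [0, 0, 0.006], "gripper": 1}, {"twist": [0, 0, 0], "dp": [0, 0, 0.004], "gripper": 1}, {"twist": [0, 0, 0], "dp": [0, 0, 0], "gripper": 1}, {"twist": [0, 0, 0], "dp": [0, 0, 0], "gripper": 1}])

```text
time_s: 7.6
eef_pos: [0.5157, -0.2187, 0.0688]
orientation: [3.14, -0.002, 0.337]
wrist_force: [-4.7, 3.0, 17.3]
width: 0.0002
grasp_force: 9.0
```

Hard stop reached (17 N, no further travel). Release.

>>> arm_command(commands=[{"twist": [0, 0, 0], "dp": [0, 0, -0.02], "gripper": 1}, {"twist": [0, 0, 0], "dp": [0, 0, -0.05], "gripper": 1}, {"twist": [0, 0, 0], "dp": [0, 0, -0.15], "gripper": 1}, {"twist": [0, 0, 0], "dp": [0, 0, -0.2], "gripper": 1}, {"twist": [0, 0, 0], "dp": [0, 0, -0.2], "gripper": 1}, {"twist": [0, 0, 0], "dp": [0, 0, 0], "gripper": 1}, {"twist": [0, 0, 0], "dp": [0, 0, 0], "gripper": 1}, {"twist": [0, 0, 0], "dp": [0, 0, 0], "gripper": 1}])

```text
time_s: 8.4
eef_pos: [0.5133, -0.2178, 0.1882]
orientation: [-3.14, 0.002, 0.337]
wrist_force: [-0.9, -0.3, 0.6]
width: 0.0004
grasp_force: 0.0
```

```bash
python3 - <<'E'
from h import *
rel();scn("pics/s5.png","pics/c7.png",[29.4])
E
```

```text
t 8.4 yaw 19.3 rad -0.0011 tang 0.0006 F [-0.9 -0.3  0.6] z 0.1882
```

View pics/c7.png

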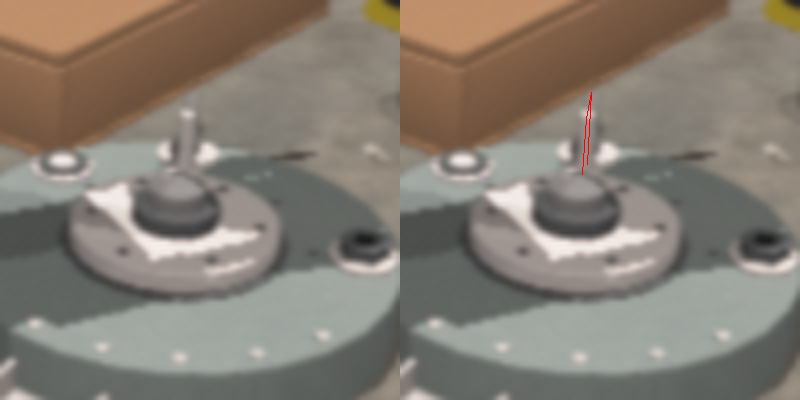

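The tab stands at the bolt label (about (187,140) in the crop), the button (about (175,190)) is up again, and the arm is clear.

```bash
python3 -c "
from h import *
print(env.job_done())"
```

```text
the job is handed in; nothing more can be done
None
```

The dispenser is set to bolts: the tab clicked in at the bolt label, then the button was pressed to its stop (17 N at the wrist) and came back up. The arm was clear when I handed in at about 8.4 s; no verdict came back.

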